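Prop the breakfast tin's lid on its stay

TASK

Leave the green breakfast tin airing with its lid propped half open on its stay: lift the lid by its bar all the way up, where the stiff hinge holds it, flip the stay with the red tip up out of its channel until it stops just past upright, then bring the lid back down by hand until it rests on the stay's tip, and let go. Do not let the lid drop or fling it about, and leave the other things on the ledge where they stand.

Things in the scene. Friction and masses are not known exactly. Their poses are not given: they have to be found in the camera images.
- tin: Green breakfast tin fixed to the ledge, 200 (x) x 300 (y) x 90 mm, walls 4 mm. Origin: centre of its underside; x points from the front (bar side) to the hinge side, z up. Inside, a 4 mm divider along x at y = -50 mm carries a steel channel (16 mm wide, top 89 mm above the ledge, x = -65 to 30 mm) holding the folded stay. Contents stay below 36 mm. The lid covers all this.
- tin_hinge (a point): Middle of the lid's hinge line, on the far rim of the tin: 100 mm in tin x from the tin's centre, 92 mm above the ledge. The hinge line runs along the tin's y.
- lid_bar (a point): Middle of the lid's round steel pull bar: 10 mm thick, 104 mm long along the tin's y, an 8 mm arm at each end, 42 mm in front of the lid's free edge. It moves on a 242 mm circle about the hinge line; closed, it lies 95 mm above the ledge at tin x = -142 mm (3 mm above the hinge). The point's z axis is the lid's upward normal. Lid: 202 x 304 x 5 mm, green, white on top.
- lid (a joint): Lid angle, rad: 0 closed, 1.25 against its open stop, 18 degrees short of upright, so that it overhangs the folded stay's red grip. Stiff hinge (friction 0.25 N m; lid 0.45 kg): it holds itself above about 1.1 and falls shut from lower angles. Resting on the raised stay it reads about 0.55. About 4 N at the bar lifts it.
- stay_pivot (a point): Pivot of the stay, at tin x = -45 mm, y = -50 mm, 81 mm above the ledge; its axis runs along the tin's y.
- stay_tip (a point): Centre of the stay's red grip: a block 30 mm long, 10 mm wide (tin's y), 10 mm high, with a 12 mm ball at its end; 90 mm from the pivot (ball's end 110 mm). Folded, it lies at tin x = 45, y = -50, 81 mm above the ledge, free on both sides from x = 30 mm to the hinge side. The rest is a 7 mm rod. Its x axis points from pivot to tip.
- stay (a joint): Stay angle in rad: 0 folded flat in its channel, pointing to the hinge; it swings up and over towards the bar side: 1.57 upright, 1.72 against its stop, leaning a little to the bar side. Light friction (0.04 N m): it stays where it is left.
- moka_pot: Steel moka pot, 182 mm high, 100 mm across, with a black handle, standing on an orange trivet (150 mm across, 8 mm high). Origin: centre of its underside. To be left alone.
- cup: White espresso cup, 64 mm across, 58 mm high, close beside the tin on its +y side. Origin: centre of its underside. To be left alone.
- stirrer: Wooden stirrer, 140 x 9 x 6 mm, lying beside the tin on its -y side. Origin: centre of its underside. To be left alone.
- sugar_tin: Closed red sugar tin with a steel clip-on lid, 104 x 84 x 79 mm. Origin: centre of its underside. To be left alone.
- jam_jar: Jam jar with a yellow cap, 64 mm across, 90 mm high. Origin: centre of its underside. To be left alone.
- side_plate: Blue side plate, 160 mm across, 18 mm high. Origin: centre of its underside. To be left alone.

How it is judged:
By the outcome, as a careful person would: the job done as asked, in the order asked, and still so for the second after the job is handed in, with the robot touching nothing.
It also fails if it takes over 70 s, if anything falls off the work surface, if the arm or the gripper's body presses on something with over 40 N, if the wrist force passes 120 N, or if a joint passes its speed limit or range.

ROBOT

A 6-joint arm with a two-finger parallel gripper is mounted at the origin on the work surface. World frame = base frame: x ahead of the robot, y to its left, z up, the work surface at z = 0. Lengths are in mm, angles in rad, forces in N, time in s.
With the tool pointing down it reaches from about 375 to 925 mm from the base axis. Payload 5.7 kg.
Tool frame: the origin (TCP) lies at the very end of the fingers, on their centre line; the grasp point (between the pads) lies 19 mm behind it; z points along the fingers, y is the line along which they close (so a half turn about z gives the same grasp; the last joint's range is limited). The gripper opens to 88 mm and grips with 3 to 60 N. Pads are 20 mm wide; open, the fingers measure 115 mm over their backs; the gripper's body (75 mm by 178 mm) begins 61 mm behind the grasp point.
Start: joints at [-1.446, 0.359, 1.51, -0, 1.272, -0.115], TCP at [142.491, -582.802, 222.623] pointing down, gripper open.
Joint ranges: [-2.97, 2.97], [-1.01, 2.36], [0.21, 2.38], [-0.96, 4.11], [0.2, 2.71], [-2.98, 2.98]. Speed limits (rad/s): [2.39, 2.39, 3.14, 3.14, 3.14, 3.14].

INTERFACE

Orientations are given as a unit quaternion [w, x, y, z].
In Python, from cell import env gives the robot as it stands.
- The arm moves only by the shell command python3 -m pendant 'ROWS'. ROWS is JSON, a list of rows, each a list of 7 numbers: the turn, a rotation vector about the tool's x, y, z in rad, then the shift along the tool's x, y, z in mm, then the gripper command: -1 is fully open, 1 is shut, values between are in proportion. A call has 1 to 8 rows; each row is the pose to reach, as a shift and turn from the pose commanded when the call began, along the tool's axes at that moment; what a row does not reach only later rows make up. A row lasts 1/8 s, in which the tool goes at most 62.5 mm and 10.7 degrees, less where a joint would pass 70% of its speed; a pose out of reach is approached as far as the arm can. A call with a gripper value outside its range is refused whole. The fingers move at their own pace and stop on an object; the grip force is fixed at half the most. Time passes only in rows, so rows that repeat a pose let the fingers close. It gives the time, the measured TCP pose, the force, the opening and the grip force at its end, in the units of the state.
- env.observe(): the state, without advancing time (a new reading comes with each control period).
- env.capture(name): name is "scene" or "side" or "wrist"; returns a dict with "pixels" (400x640x3 uint8, red, green, blue), "fx", "fy", "cx", "cy" (pixels), "rvec" (rotation vector, rad) and "tvec" (3), from world to camera coordinates, as OpenCV has them; the wrist camera has in their place "T_tool_cam" (4x4, takes a point from camera to tool coordinates, whose origin is the TCP and whose axes are the flange's). Camera axes: x right, y down, z forward; pixel columns grow to the right and rows downward; lengths in mm; the calibration is good to about 2 mm. A picture is of the moment at which its call begins: read the wrist's pose just before it. There is no depth.
- env.finish_job(): hands the job in; it is judged then, once.
The state is a dict: "time": time; "qpos": joint angles; "dq": joint speeds; "joint_torque": joint torques, N m; "tcp_pos": TCP position; "tool_rot": TCP orientation; "ft_force": force on the tool from outside, world axes, zero at the start; "moment": the same for the moment, N m; "opening": finger opening in mm; "finger_force": force on a finger pad.
Only numpy, scipy, OpenCV 4.12 (cv2) and the standard library are available. Lean on these libraries where they do the work, as an engineer would, in place of code of your own. Each camera call takes 0.05 s, during which the arm holds its last target. There are 200 camera calls.

## Working session

There is one attempt and no reset: what is moved stays moved. The work goes in short steps, Python scripts to look and compute and a shell command to move; the robot and the scene stay as the last step left them, time stands still between calls to the robot, and variables do not carry over. Pictures are saved under pics/ and viewed, at most 14 in all, crops included, and the job is handed in when it is done.

```bash
ls; mkdir -p pics; python3 - <<'E'
from cell import env
import cv2,pickle
d={}
for n in("scene","side"):
    c=env.capture(n);d[n]=c;cv2.imwrite(f"pics/{n}0.png",c["pixels"][:,:,::-1])
    print(n,c["fx"],c["cx"],c["cy"],c["rvec"],c["tvec"])
pickle.dump(d,open("c0.pkl","wb"))
s=env.observe();print(s["tcp_pos"],s["tool_rot"],s["time"])
c=env.capture("wrist");print(c["T_tool_cam"])
E
```

```text
pics
scene 390.1349291038404 318.19774363375336 193.72963178541022 [ 1.90895755  1.32915959 -0.63778837] [-209.72340604 -231.47971789 1473.52284831]
side 422.02628640779096 319.24757643060707 203.56555965582342 [ 0.15448374 -2.83644789  1.27533396] [ 528.25978945  100.05394708 1169.18778493]
[ 142.41018808 -582.22006783  221.88720268] [-8.29061425e-04  9.92821453e-01  1.19602986e-01 -1.20850684e-05] 0.1
[[-5.14744955e-04 -9.59982180e-01 -2.80060617e-01  7.67202365e+01]
 [ 9.99999560e-01 -7.13703790e-04  6.08433254e-04  1.06332334e+00]
 [-7.83965405e-04 -2.80060181e-01  9.59982125e-01 -1.62046295e+02]
 [ 0.00000000e+00  0.00000000e+00  0.00000000e+00  1.00000000e+00]]
```

View pics/scene0.png

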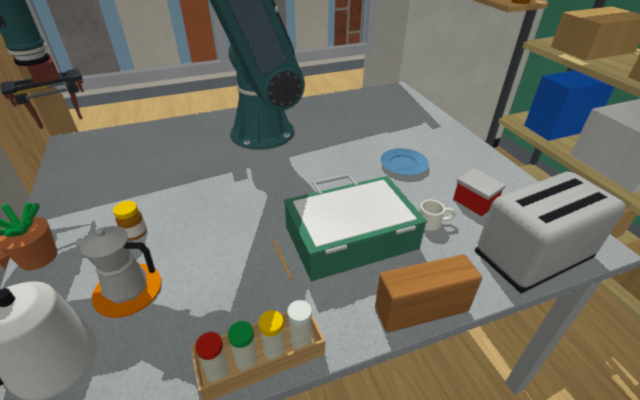

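View pics/side0.png

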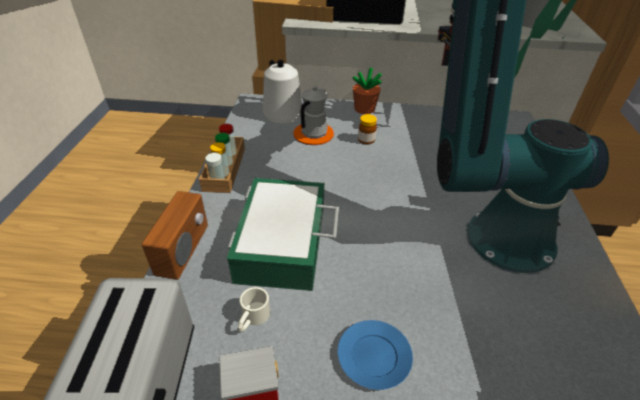

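The bar (scene ≈ (335,184), side ≈ (330,221)) faces the robot. The white lid top is centred near (358,212) in the scene view and (280,218) in the side view. I'll project both lid contours onto the lid plane.

```bash
cat > h.py <<'E'
import numpy as np,cv2,pickle
from scipy.spatial.transform import Rotation as R
def ray(c,uv):
    if "rvec" in c:
        Rm=cv2.Rodrigues(np.array(c["rvec"]))[0]; o=-Rm.T@np.array(c["tvec"]); A=Rm.T
    else:
        A=c["A"];o=c["o"]
    uv=np.atleast_2d(uv).astype(float)
    d=np.c_[(uv[:,0]-c["cx"])/c["fx"],(uv[:,1]-c["cy"])/c["fy"],np.ones(len(uv))]@A.T
    return o,d
def plane(c,uv,z):
    o,d=ray(c,uv); return o+d*((z-o[2])/d[:,2])[:,None]
def wrist(env):
    s=env.observe();c=env.capture("wrist")
    q=s["tool_rot"];T=np.array(c["T_tool_cam"]);Rt=R.from_quat([q[1],q[2],q[3],q[0]]).as_matrix()
    c["A"]=Rt@T[:3,:3];c["o"]=np.array(s["tcp_pos"])+Rt@T[:3,3];return c
def proj(c,P):
    P=np.atleast_2d(P)
    if "rvec" in c:
        Rm=cv2.Rodrigues(np.array(c["rvec"]))[0];p=P@Rm.T+np.array(c["tvec"])
    else: p=(P-c["o"])@c["A"]
    return np.c_[p[:,0]/p[:,2]*c["fx"]+c["cx"],p[:,1]/p[:,2]*c["fy"]+c["cy"]]
def cross(c1,u1,c2,u2):
    o1,d1=ray(c1,u1);o2,d2=ray(c2,u2);d1=d1[0];d2=d2[0]
    t=np.linalg.lstsq(np.c_[d1,-d2],o2-o1,rcond=None)[0]
    a=o1+d1*t[0];b=o2+d2*t[1];return (a+b)/2,np.linalg.norm(a-b)
E
python3 - <<'E'
from h import *
d=pickle.load(open("c0.pkl","rb"))
for n,seed in(("scene",(358,212)),("side",(280,218))):
    c=d[n];im=c["pixels"]
    hsv=cv2.cvtColor(im,cv2.COLOR_RGB2HSV)
    m=((hsv[...,2]>190)&(hsv[...,1]<40)).astype(np.uint8)
    m=cv2.morphologyEx(m,cv2.MORPH_OPEN,np.ones((3,3)))
    _,l=cv2.connectedComponents(m);k=(l==l[seed[1],seed[0]]).astype(np.uint8)
    ct=max(cv2.findContours(k,0,1)[0],key=cv2.contourArea)[:,0]
    P=plane(c,ct,95)[:,:2].astype(np.float32)
    (ce,sz,an)=cv2.minAreaRect(P);print(n,len(ct),ce,sz,an,cv2.boundingRect(ct))
    print(cv2.boxPoints((ce,sz,an)).round(1).tolist())
b,e=cross(d["scene"],(335,184),d["side"],(331,221));print("bar?",b,e)
E
```

```text
scene 258 (621.15185546875, 85.68548583984375) (170.8110809326172, 263.83721923828125) 0.38792529702186584 (303, 180, 112, 66)
[[534.9000244140625, 217.0], [536.5999755859375, -46.79999923706055], [707.4000244140625, -45.70000076293945], [705.7000122070312, 218.1999969482422]]
side 256 (626.0230102539062, 79.6429443359375) (169.82789611816406, 262.8744201660156) 0.3845527172088623 (236, 183, 80, 74)
[[540.2000122070312, 210.5], [542.0, -52.400001525878906], [711.7999877929688, -51.20000076293945], [710.0999755859375, 211.60000610351562]]
bar? [497.33806838  84.37943798  91.49531844] 10.110038153867048
```

```bash
cat >> h.py <<'E'
def pose(kind,p,psi=0.0):
    "kind bar: x_t=+y ; kind stay: y_t=-y ; p=deg below horizontal"
    p=np.radians(p);z=np.array([np.cos(p),0,-np.sin(p)])
    if kind=="bar": x=np.array([0,1.,0]);y=np.cross(z,x)
    else: y=np.array([0,-1.,0]);x=np.cross(y,z)
    return R.from_euler("z",psi)*R.from_matrix(np.c_[x,y,z])
def rel(env,targets,grasp=True):
    "targets: list of (pos, R); prints turn, shift from present measured pose"
    s=env.observe();q=s["tool_rot"];R0=R.from_quat([q[1],q[2],q[3],q[0]]);p0=np.array(s["tcp_pos"])
    print("t",round(s["time"],2),"tcp",p0.round(1),"q",np.round(s["qpos"],2),"F",np.round(s["ft_force"],1),"op",round(float(s["opening"]),1))
    for P,Rt in targets:
        P=np.array(P,float)
        if grasp: P=P+Rt.apply([0,0,19])
        print((R0.inv()*Rt).as_rotvec().round(3).tolist(),R0.inv().apply(P-p0).round(1).tolist())
E
python3 - <<'E'
from h import *
from cell import env
d=pickle.load(open("c0.pkl","rb"))
W={"scene":(621.15,85.69),"side":(626.02,79.64)}
# height at which both views agree
us=[proj(d[n],[W[n][0],W[n][1],95])[0] for n in W]
print(cross(d["scene"],us[0],d["side"],us[1]))
rel(env,[([300,-480,330],pose("bar",90)),([420,-200,340],pose("bar",90)),([400,83,340],pose("bar",90))],False)
for n,uv,z in(("scene",(127,215),90),("scene",(100,240),182)): print(plane(d[n],uv,z))
E
```

```text
(array([625.14516686,  83.64540672,  98.85041734]), np.float64(0.004126799241992839))
t 0.15 tcp [ 142.4 -582.3  222. ] q [-1.45  0.36  1.51 -0.    1.27 -0.12] F [-0.5 -0.8 -0.1] op 87.8
[-0.001, -0.001, -1.331] [177.4, -62.1, -107.9]
[-0.001, -0.001, -1.331] [360.5, -305.6, -117.5]
[-0.001, -0.001, -1.331] [408.2, -585.3, -117.1]
[[ 441.52919297 -448.17957275   90.        ]]
[[ 622.96646588 -470.30751243  182.        ]]
```

```bash
python3 -m pendant '[[0,0,-0.2,60,-20,-50,-1],[0,0,-0.4,120,-40,-100,-1],[0,0,-0.6,177,-62,-108,-1],[0,0,-0.75,225,-125,-112,-1],[0,0,-0.9,270,-185,-116,-1],[0,0,-1.05,315,-245,-117,-1],[0,0,-1.2,360,-305,-117,-1],[0,0,-1.331,360,-305,-117,-1]]'
python3 - <<'E'
from h import *
from cell import env
rel(env,[([400,83,340],pose("bar",90)),([380,83,330],pose("bar",60))],False)
E
```

```text
time: 1.15
tcp_pos: [412.5, -216.5, 339.3]
tool_rot: [0.0, 0.706, 0.709, 0.0]
ft_force: [0.8, 0.9, 0.6]
opening: 88.1
finger_force: 0.0
t 1.15 tcp [ 412.5 -216.5  339.3] q [-0.63  0.07  1.61  0.    1.47 -0.64] F [0.8 0.9 0.6] op 88.1
[0.0, -0.0, 0.004] [299.5, -11.2, -0.7]
[-0.523, -0.001, 0.004] [299.6, -31.2, 9.3]
```

```bash
python3 -m pendant '[[-0.08,0,0,50,-5,2,-1],[-0.16,0,0,100,-10,4,-1],[-0.24,0,0,150,-15,6,-1],[-0.32,0,0,200,-20,8,-1],[-0.42,0,0,250,-26,9,-1],[-0.523,0,0,300,-31,9,-1],[-0.523,0,0,300,-31,9,-1]]'
python3 - <<'E'
from h import *
from cell import env
rel(env,[])
c=wrist(env);pickle.dump(c,open("w1.pkl","wb"));cv2.imwrite("pics/w1.png",c["pixels"][:,:,::-1])
for x in (-142,-100,100):
  for y in(-52,0,52): print(x,y,proj(c,[624+x,83+y,96])[0].round())
E
```

```text
time: 2.02
tcp_pos: [378.0, 85.5, 329.1]
tool_rot: [0.182, 0.68, 0.686, 0.184]
ft_force: [-0.0, -1.2, -0.4]
opening: 87.8
finger_force: 0.0
t 2.02 tcp [378.   85.5 329.1] q [ 0.08 -0.36  2.09 -0.04  0.89  0.09] F [-0.  -1.2 -0.4] op 87.8
-142 -52 [297. 206.]
-142 0 [296. 166.]
-142 52 [296. 123.]
-100 -52 [325. 201.]
-100 0 [325. 163.]
-100 52 [326. 122.]
100 -52 [429. 185.]
100 0 [433. 153.]
100 52 [436. 120.]
```

View pics/w1.png

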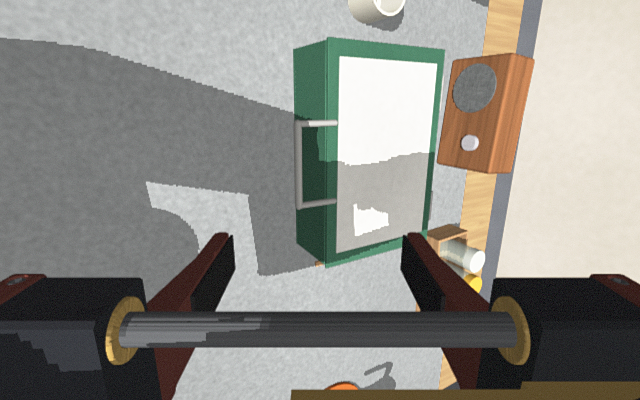

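The wrist view shows the bar from (298,122) to (299,207). The lid's front edge is at column ≈328 and its far edge runs from (444,50) to (427,262), all within 3 px of the prediction.

```bash
python3 - <<'E'
from h import *
from cell import env
c=pickle.load(open("w1.pkl","rb"))
print(plane(c,[(298.5,122),(298.5,207)],95).round(1))
print(plane(c,[(328,38),(444,50),(427,262),(326,267)],97).round(1))
for p in(45,):
  rel(env,[([435,84,150],pose("bar",p)),([485,84,96],pose("bar",p))])
E
```

```text
[[485.8 136.3  95. ]
 [484.8  28.3  95. ]]
[[ 524.7  232.9   97. ]
 [ 724.7  234.7   97. ]
 [ 736.9 -110.8   97. ]
 [ 527.2  -67.7   97. ]]
t 2.08 tcp [379.1  84.1 329.6] q [ 0.07 -0.36  2.09 -0.04  0.89  0.08] F [-0.  -0.7  0.4] op 87.9
[-0.263, -0.004, 0.005] [-0.5, -36.4, 201.9]
[-0.263, -0.004, 0.005] [-0.9, -20.0, 273.6]
```

```bash
python3 -m pendant '[[-0.08,0,0,0,-10,40,0],[-0.16,0,0,0,-20,80,0],[-0.26,0,0,0,-30,120,0],[-0.26,0,0,0,-36,160,0],[-0.263,0,0,0,-36,200,0],[-0.263,0,0,0,-36,202,0]]'
python3 - <<'E'
from h import *
from cell import env
rel(env,[([485,83,95],pose("bar",45))])
c=wrist(env);pickle.dump(c,open("w2.pkl","wb"));cv2.imwrite("pics/w2.png",c["pixels"][:,:,::-1])
print(proj(c,[[485,83+k,95] for k in(-52,0,52)]).round())
E
```

```text
time: 2.82
tcp_pos: [442.7, 96.8, 212.9]
tool_rot: [0.259, 0.667, 0.656, 0.24]
ft_force: [-0.5, -2.4, 0.3]
opening: 44.2
finger_force: 0.0
t 2.83 tcp [442.7  96.8 212.9] q [ 0.2  -0.05  2.37 -0.96  0.2   1.11] F [-0.5 -2.4  0.3] op 44.2
[-0.063, 0.031, -0.005] [-9.9, -45.0, 135.8]
[[267. 257.]
 [264. 203.]
 [260. 143.]]
```

View pics/w2.png

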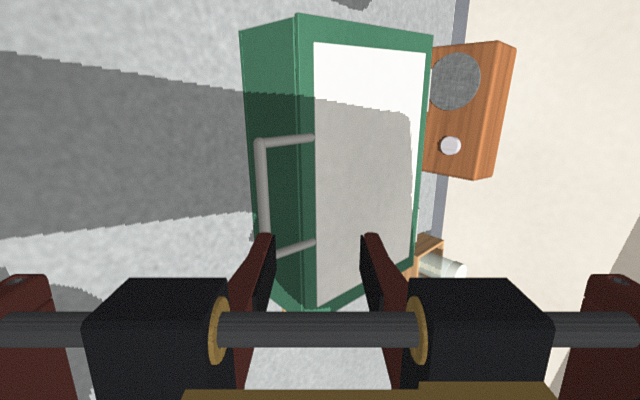

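The finger tips straddle near (265,235) and (370,235), but the bar at (262,200) is still about 135 mm ahead. Joints 3 and 5 are at their limits, so this pitch is out of reach here. I'll fit a planar arm model to find a feasible pitch.

```bash
cat > k.py <<'E'
import numpy as np
from scipy.optimize import least_squares
D=[([142.491,-582.802,222.623],[-1.446,.359,1.51,1.272]),([412.5,-216.5,339.3],[-.63,.07,1.61,1.47]),([379.1,84.1,329.6],[.07,-.36,2.09,.89])]
A=[];b=[]
for t,(j1,j2,j3,j5) in D:
    rho=t[0]*np.cos(j1)+t[1]*np.sin(j1);lat=-t[0]*np.sin(j1)+t[1]*np.cos(j1)
    s=j2+j3;u=s+j5
    A+=[[1,0,np.sin(j2),np.sin(s),np.sin(u)],[0,1,np.cos(j2),np.cos(s),np.cos(u)]];b+=[rho,t[2]]
    print("lat",lat)
# weak priors typical of arms
P=np.diag([.05]*5);pr=np.array([0,150,425,390,250.])
x=np.linalg.lstsq(np.vstack([A,P]),np.r_[b,P@pr],rcond=None)[0];print(x.round(),(np.array(A)@x-b).round(1))
def ik(rho,z,p):
    a,h,L1,L2,L=x;p=np.radians(p)
    r=rho-L*np.cos(p)-a;zz=z+L*np.sin(p)-h
    c=(r*r+zz*zz-L1**2-L2**2)/(2*L1*L2)
    if abs(c)>1:return None
    j3=np.arccos(c);j2=np.arctan2(r,zz)-np.arctan2(L2*np.sin(j3),L1+L2*np.cos(j3))
    return np.round([j2,j3,np.pi/2+p-j2-j3],2)
if __name__=="__main__":
    c,s=np.cos,np.sin
    hx=726.5
    for th in(0,.3,.6,.9,1.25):
        X=hx-242*c(th)+3*s(th);Z=92+242*s(th)+3*c(th)
        for p in(45,55,60,65,70,80,90):
            q=np.radians(p);print(th,p,ik(X+19*c(q),Z-19*s(q),p))
    for X,Z in((671,81),(645,145),(581,171),(568,170)):
        for p in(35,45,55,65,75): q=np.radians(p);print("stay",X,Z,p,ik(X+12*c(q),Z-12*s(q),p))
E
python3 k.py
```

```text
lat 68.83994567411393
lat 68.08425710160529
lat 57.37870569564213
[-23. 159. 533. 451. 301.] [-0.2  2.2 -0.5  1.6  0.7 -3.9]
0 45 [ 0.16  2.46 -0.26]
0 55 [0.14 2.36 0.03]
0 60 [0.15 2.3  0.17]
0 65 [0.16 2.25 0.3 ]
0 70 [0.18 2.19 0.42]
0 80 [0.24 2.07 0.66]
0 90 [0.31 1.96 0.87]
0.3 45 [ 0.02  2.36 -0.02]
0.3 55 [0.03 2.25 0.25]
0.3 60 [0.05 2.2  0.37]
0.3 65 [0.07 2.14 0.5 ]
0.3 70 [0.1  2.08 0.61]
0.3 80 [0.17 1.97 0.83]
0.3 90 [0.25 1.85 1.04]
0.6 45 [-0.03  2.22  0.17]
0.6 55 [0.   2.1  0.42]
0.6 60 [0.03 2.04 0.55]
0.6 65 [0.06 1.99 0.66]
0.6 70 [0.09 1.93 0.78]
0.6 80 [0.16 1.81 0.99]
0.6 90 [0.25 1.69 1.2 ]
0.9 45 [0.   2.05 0.3 ]
0.9 55 [0.05 1.93 0.56]
0.9 60 [0.07 1.87 0.68]
0.9 65 [0.11 1.8  0.79]
0.9 70 [0.14 1.74 0.91]
0.9 80 [0.22 1.61 1.13]
0.9 90 [0.31 1.49 1.34]
1.25 45 [0.11 1.84 0.41]
1.25 55 [0.16 1.71 0.66]
1.25 60 [0.19 1.64 0.79]
1.25 65 [0.22 1.58 0.91]
1.25 70 [0.26 1.51 1.03]
1.25 80 [0.34 1.36 1.26]
1.25 90 [0.44 1.22 1.49]
stay 671 81 35 [ 0.45  2.17 -0.44]
stay 671 81 45 [ 0.42  2.07 -0.14]
stay 671 81 55 [0.42 1.96 0.15]
stay 671 81 65 [0.45 1.84 0.42]
stay 671 81 75 [0.5  1.7  0.68]
stay 645 145 35 [ 0.3   2.19 -0.31]
stay 645 145 45 [ 0.28  2.08 -0.01]
stay 645 145 55 [0.29 1.97 0.27]
stay 645 145 65 [0.33 1.84 0.53]
stay 645 145 75 [0.39 1.71 0.78]
stay 581 171 35 [ 0.15  2.3  -0.27]
stay 581 171 45 [0.14 2.2  0.02]
stay 581 171 55 [0.16 2.08 0.3 ]
stay 581 171 65 [0.2  1.96 0.55]
stay 581 171 75 [0.26 1.83 0.79]
stay 568 170 35 [ 0.13  2.33 -0.28]
stay 568 170 45 [0.12 2.22 0.02]
stay 568 170 55 [0.14 2.11 0.29]
stay 568 170 65 [0.18 1.98 0.54]
stay 568 170 75 [0.24 1.86 0.78]
```

```bash
python3 - <<'E'
from h import *
from cell import env
rel(env,[([455,83,190],pose("bar",70)),([463,83,155],pose("bar",70))])
E
```

```text
t 2.88 tcp [442.3  97.3 212. ] q [ 0.2  -0.05  2.37 -0.96  0.2   1.11] F [-0.1 -1.2 -0.8] op 43.5
[0.371, 0.027, -0.017] [-13.2, -11.7, 43.0]
[0.371, 0.027, -0.017] [-12.4, -28.8, 74.6]
```

```bash
python3 -m pendant '[[0.12,0.01,0,-5,-4,14,0.36],[0.24,0.02,0,-10,-8,28,0.36],[0.371,0.027,-0.017,-13,-12,43,0.36],[0.371,0.027,-0.017,-13,-12,43,0.36],[0.371,0.027,-0.017,-13,-12,43,0.36]]'
python3 - <<'E'
from h import *
from cell import env
rel(env,[([463,83,155],pose("bar",70)),([486,83,98],pose("bar",70))])
E
```

```text
time: 3.5
tcp_pos: [464.6, 82.1, 175.1]
tool_rot: [0.127, 0.694, 0.698, 0.124]
ft_force: [0.6, -0.4, -0.4]
opening: 28.3
finger_force: 0.0
t 3.5 tcp [464.6  82.1 175.1] q [ 0.04  0.08  2.11 -0.03  0.6   0.06] F [ 0.6 -0.4 -0.4] op 28.3
[0.007, 0.004, 0.006] [1.1, -8.7, 37.2]
[0.007, 0.004, 0.006] [1.3, -7.0, 98.7]
```

```bash
python3 -m pendant '[[0,0,0,1,-7,20,0.36],[0.007,0.004,0.006,1,-7,45,0.36],[0.007,0.004,0.006,1,-7,70,0.36],[0.007,0.004,0.006,1,-7,90,0.36],[0.007,0.004,0.006,1,-7,99,0.36],[0.007,0.004,0.006,1,-7,99,0.36]]'
python3 - <<'E'
from h import *
from cell import env
rel(env,[([485,83,95],pose("bar",70))])
c=wrist(env);cv2.imwrite("pics/w3.png",c["pixels"][:,:,::-1])
c=env.capture("side");cv2.imwrite("pics/s3.png",cv2.resize(c["pixels"][130:300,200:440,::-1],(800,566),interpolation=cv2.INTER_CUBIC))
E
```

```text
time: 4.25
tcp_pos: [487.1, 84.8, 78.1]
tool_rot: [0.121, 0.695, 0.698, 0.122]
ft_force: [-0.6, -0.1, 0.6]
opening: 28.6
finger_force: 0.0
t 4.25 tcp [487.1  84.8  78.1] q [ 0.04  0.31  2.18 -0.04  0.31  0.08] F [-0.6 -0.1  0.6] op 28.6
[-0.004, -0.001, 0.005] [-1.8, 3.8, 2.4]
```

View pics/w3.png

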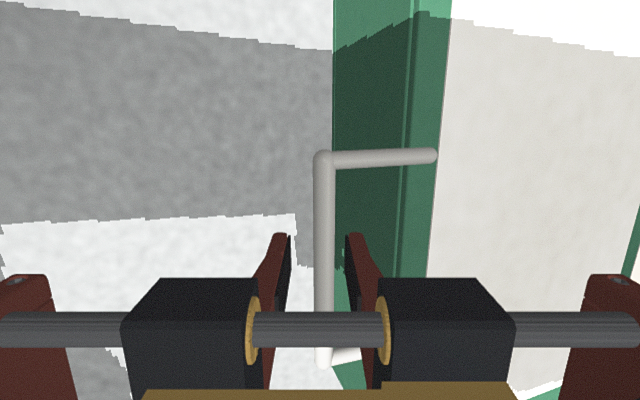

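The bar (column ≈323) lies between the finger tips (≈290 and 348), clear of the lid edge. I'll close on it.

```bash
python3 -m pendant '[[0,0,0,0,3.5,2,0.36],[0,0,0,0,3.5,2,1],[0,0,0,0,3.5,2,1],[0,0,0,0,3.5,2,1],[0,0,0,0,3.5,2,1]]'
python3 - <<'E'
from h import *
from cell import env
rel(env,[])
s=env.observe();g=np.array(s["tcp_pos"])-pose("bar",70).apply([0,0,19]);print(g,s["finger_force"])
h=np.array([726.5,92])
R0=pose("bar",70)
def B(t):return np.array([726.5-242*np.cos(t)+3*np.sin(t),0,92+242*np.sin(t)+3*np.cos(t)])
for t in np.arange(0,1.26,.05): print(round(t,2),R0.inv().apply(B(t)-B(0)).round(1))
E
```

```text
time: 4.97
tcp_pos: [490.4, 85.3, 77.3]
tool_rot: [0.12, 0.695, 0.699, 0.121]
ft_force: [-5.3, 1.1, 5.6]
opening: 8.8
finger_force: 30.0
t 4.97 tcp [490.4  85.3  77.3] q [ 0.04  0.31  2.17 -0.04  0.32  0.07] F [-5.3  1.1  5.6] op 8.8
[483.92843169  85.33242972  95.19701862] 29.9995619058609
0.0 [0. 0. 0.]
0.05 [  0.    4.6 -11.2]
0.1 [  0.    9.7 -22.2]
0.15 [  0.   15.3 -32.9]
0.2 [  0.   21.5 -43.3]
0.25 [  0.   28.2 -53.3]
0.3 [  0.   35.4 -63.1]
0.35 [  0.   43.1 -72.4]
0.4 [  0.   51.2 -81.4]
0.45 [  0.   59.8 -89.9]
0.5 [  0.   68.7 -98.1]
0.55 [   0.    78.1 -105.7]
0.6 [   0.    87.9 -112.9]
0.65 [   0.    98.  -119.5]
0.7 [   0.   108.4 -125.7]
0.75 [   0.   119.1 -131.3]
0.8 [   0.   130.1 -136.4]
0.85 [   0.   141.3 -141. ]
0.9 [   0.   152.7 -144.9]
0.95 [   0.   164.3 -148.3]
1.0 [   0.   176.1 -151.1]
1.05 [   0.   188.  -153.4]
1.1 [   0.  200. -155.]
1.15 [   0.  212. -156.]
1.2 [   0.   224.1 -156.4]
1.25 [   0.   236.2 -156.2]
```

```bash
python3 -m pendant '[[0,0,0,0,4.6,-11.2,1],[0,0,0,0,9.7,-22.2,1],[0,0,0,0,15.3,-33,1],[0,0,0,0,21.5,-43.3,1],[0,0,0,0,28.2,-53.3,1],[0,0,0,0,35.4,-63,1],[0,0,0,0,43,-72.4,1],[0,0,0,0,51.2,-81.4,1]]'
```

```text
time: 5.98
tcp_pos: [508.8, 85.4, 170.0]
tool_rot: [0.119, 0.695, 0.699, 0.119]
ft_force: [-8.5, 1.1, -0.6]
opening: 9.5
finger_force: 30.0
```

```bash
python3 -m pendant '[[0,0,0,0,8.6,-8.5,1],[0,0,0,0,17.5,-16.7,1],[0,0,0,0,26.9,-24.3,1],[0,0,0,0,36.7,-31.5,1],[0,0,0,0,46.8,-38,1],[0,0,0,0,57.2,-44.3,1],[0,0,0,0,67.9,-49.9,1],[0,0,0,0,78.9,-55,1]]'
```

```text
time: 6.98
tcp_pos: [563.6, 85.8, 249.4]
tool_rot: [0.118, 0.695, 0.699, 0.119]
ft_force: [-16.3, 0.2, 11.2]
opening: 9.3
finger_force: 30.0
```

```bash
python3 -m pendant '[[0,0,0,0,11.2,-4.6,1],[0,0,0,0,22.6,-8.5,1],[0,0,0,0,34.2,-11.9,1],[0,0,0,0,46,-14.7,1],[0,0,0,0,58,-17,1],[0,0,0,0,70,-18.6,1],[0,0,0,0,82,-19.6,1],[0,0,0,0,92,-20,1]]'
```

```text
time: 7.98
tcp_pos: [648.5, 86.4, 300.8]
tool_rot: [0.121, 0.695, 0.698, 0.122]
ft_force: [-3.8, 2.6, 4.3]
opening: 9.0
finger_force: 30.0
```

```bash
python3 -m pendant '[[0,0,0,0,4,0,1],[0,0,0,0,8,0.2,1],[0,0,0,0,11,0.3,1],[0,0,0,0,11,0.3,1]]'
```

```text
time: 8.48
tcp_pos: [659.1, 86.4, 304.1]
tool_rot: [0.121, 0.695, 0.698, 0.123]
ft_force: [-2.5, 3.2, 4.1]
opening: 8.9
finger_force: 30.0
```

```bash
python3 -m pendant '[[0,0,0,0,0,0,0.3],[0,0,0,0,0,0,0.3],[0,0,0,0,0,-10,0.3],[0,0,0,0,0,-25,0.3],[0,0,0,0,0,-45,0.3],[0,0,0,0,0,-70,0.3],[0,0,0,0,-40,-90,0.3],[0,0,0,0,-90,-100,0.3]]'
python3 - <<'E'
from h import *
from cell import env
R0=pose("stay",65)
rel(env,[([510,33,330],R0),([500,33,300],R0)])
c=env.capture("side");pickle.dump(c,open("s4.pkl","wb"));cv2.imwrite("pics/s4.png",c["pixels"][:,:,::-1])
E
```

```text
time: 9.48
tcp_pos: [540.0, 85.4, 369.8]
tool_rot: [0.123, 0.695, 0.698, 0.124]
ft_force: [-0.7, -0.5, 0.6]
opening: 30.9
finger_force: 0.0
t 9.47 tcp [540.   85.4 369.8] q [ 0.04 -0.02  1.67 -0.01  1.13  0.04] F [-0.7 -0.5  0.6] op 30.9
[-0.07, 0.066, 1.574] [-52.3, -40.4, 46.0]
[-0.07, 0.066, 1.574] [-52.3, -60.1, 70.7]
```

View pics/s4.png

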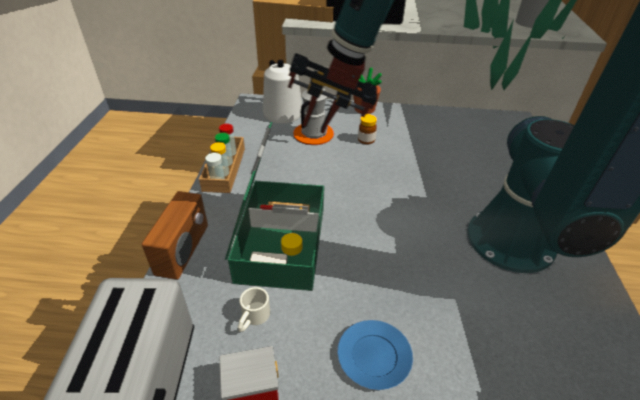

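The lid stands open, seen edge-on around (265,150). The stay lies in its channel with the red tip at (266,208). I'll turn the tool for the stay.

```bash
python3 -m pendant '[[-0.01,0.01,0.18,-6,-10,8,0.2],[-0.02,0.02,0.36,-12,-20,16,0.2],[-0.02,0.02,0.54,-20,-30,26,0.2],[-0.03,0.03,0.72,-28,-40,35,0.2],[-0.04,0.04,0.9,-36,-50,45,0.2],[-0.05,0.05,1.08,-44,-55,55,0.2],[-0.06,0.06,1.26,-52,-60,65,0.2],[-0.065,0.06,1.44,-52,-60,70,0.2]]'
python3 - <<'E'
from h import *
from cell import env
rel(env,[([500,33,300],pose("stay",65))])
c=wrist(env);pickle.dump(c,open("w5.pkl","wb"));cv2.imwrite("pics/w5.png",c["pixels"][:,:,::-1])
print(proj(c,[[671.5,33,81],[581.5,33,81]]))
E
```

```text
time: 10.52
tcp_pos: [506.8, 32.7, 281.3]
tool_rot: [0.012, 0.975, 0.063, 0.212]
ft_force: [0.2, 0.1, 0.7]
opening: 34.9
finger_force: 0.0
t 10.53 tcp [506.8  32.7 281.3] q [-0.11 -0.05  1.95  0.07  0.81  1.3 ] F [0.2 0.1 0.7] op 34.9
[-0.004, 0.009, 0.128] [1.7, -0.1, -0.9]
[[323.96690463 109.07316544]
 [314.97921182 183.33150262]]
```

View pics/w5.png

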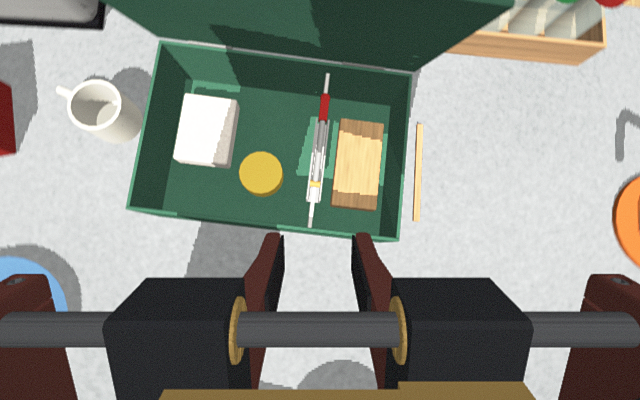

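The red grip is at (324,106), against a prediction of (324,109), so the tin pose is good. Now the grasp of the stay, slanting in at 65°.

```bash
python3 - <<'E'
from h import *
from cell import env
c=pickle.load(open("w5.pkl","rb"))
hsv=cv2.cvtColor(c["pixels"],cv2.COLOR_RGB2HSV);m=((hsv[...,1]>150)&(hsv[...,2]>70)&((hsv[...,0]<8)|(hsv[...,0]>172))).astype(np.uint8)
m[:,:300]=0;m[:,350:]=0;m[:60]=0;m[180:]=0
ys,xs=np.nonzero(m);print(len(xs),xs.min(),xs.max(),ys.min(),ys.max());print(plane(c,[(xs.mean(),ys.mean())],83).round(1),plane(c,[(xs.mean(),ys.min()),(xs.mean(),ys.max())],83).round(1))
R0=pose("stay",65)
G=np.array([671.5,33,81])
rel(env,[(G-R0.apply([0,0,80]),R0),(G-R0.apply([0,0,8]),R0)])
E
```

```text
219 319 329 94 120
[[673.7  33.6  83. ]] [[689.2  35.4  83. ]
 [657.3  31.7  83. ]]
t 10.57 tcp [507.  33. 281.] q [-0.11 -0.05  1.95  0.07  0.81  1.31] F [ 0.6  0.  -0.2] op 35.3
[-0.004, 0.009, 0.12] [65.8, 8.6, 189.2]
[-0.004, 0.009, 0.12] [66.4, 8.9, 261.2]
```

```bash
python3 -m pendant '[[0,0,0.06,20,3,15,0.2],[0,0,0.12,45,6,40,0.2],[-0.004,0.009,0.12,67,9,80,0.2],[-0.004,0.009,0.12,67,9,120,0.2],[-0.004,0.009,0.12,67,9,160,0.2],[-0.004,0.009,0.12,67,9,190,0.2],[-0.004,0.009,0.12,67,9,190,0.2]]'
python3 - <<'E'
from h import *
from cell import env
R0=pose("stay",65)
G=np.array([673,33.5,81])
rel(env,[(G-R0.apply([0,0,8]),R0)])
c=wrist(env);cv2.imwrite("pics/w6.png",c["pixels"][:,:,::-1]);print(proj(c,G))
E
```

```text
time: 11.45
tcp_pos: [647.2, 34.3, 134.5]
tool_rot: [0.001, 0.977, 0.008, 0.215]
ft_force: [-0.1, 0.0, 0.9]
opening: 35.0
finger_force: 0.0
t 11.45 tcp [647.2  34.3 134.5] q [-0.07  0.36  1.89  0.07  0.47  1.42] F [-0.1  0.   0.9] op 35.0
[-0.002, 0.004, 0.017] [1.0, 1.0, 70.4]
[[317.01757702 213.97979407]]
```

View pics/w6.png

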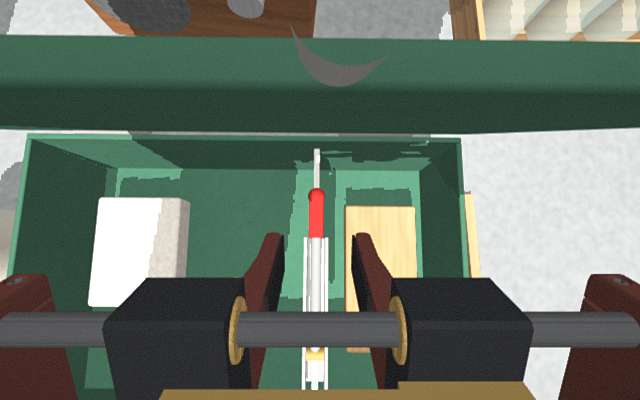

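The red grip, centred at (316,214), lies exactly on the finger centre line. I'll advance and grip.

```bash
python3 -m pendant '[[0,0,0.017,1,1,20,0.2],[0,0,0.017,1,1,40,0.2],[0,0,0.017,1,1,58,0.2],[0,0,0.017,1,1,70,0.2],[0,0,0.017,1,1,70,0.2],[0,0,0.017,1,1,70,1],[0,0,0.017,1,1,70,1],[0,0,0.017,1,1,70,1]]'
python3 - <<'E'
from h import *
from cell import env
rel(env,[])
s=env.observe();q=s["tool_rot"];R0=R.from_quat([q[1],q[2],q[3],q[0]])
g=np.array(s["tcp_pos"])-R0.apply([0,0,19]);print("grasp",g,s["finger_force"])
pv=np.array([583,g[1],81]);v=g-pv
rad=np.hypot(v[0],v[2]);a0=np.arctan2(v[2],v[0]);print(rad,a0)
for t in np.arange(0,1.73,.1): print(round(t,2),R0.inv().apply(R.from_rotvec([0,-t,0]).apply(v)-v).round(1))
E
```

```text
time: 12.5
tcp_pos: [677.9, 34.9, 73.5]
tool_rot: [-0.002, 0.976, -0.001, 0.216]
ft_force: [2.3, 17.8, 0.7]
opening: 9.6
finger_force: 30.1
t 12.5 tcp [677.9  34.9  73.5] q [-0.07  0.49  1.87  0.09  0.35  1.42] F [ 2.3 17.8  0.7] op 9.6
grasp [669.917985    34.88328235  90.6873398 ] 30.057835578918457
87.45616427264636 0.1109957190794209
0.0 [0. 0. 0.]
0.1 [ 2.4 -0.  -8.4]
0.2 [  3.9  -0.1 -17. ]
0.3 [  4.6  -0.1 -25.7]
0.4 [  4.3  -0.1 -34.5]
0.5 [  3.3  -0.1 -43.2]
0.6 [  1.3  -0.2 -51.7]
0.7 [ -1.5  -0.2 -60. ]
0.8 [ -5.1  -0.2 -67.9]
0.9 [ -9.5  -0.2 -75.5]
1.0 [-14.6  -0.2 -82.6]
1.1 [-20.4  -0.2 -89.1]
1.2 [-26.8  -0.2 -95.1]
1.3 [ -33.8   -0.2 -100.3]
1.4 [ -41.2   -0.2 -104.9]
1.5 [ -49.1   -0.2 -108.6]
1.6 [-5.740e+01 -1.000e-01 -1.116e+02]
1.7 [-6.580e+01 -1.000e-01 -1.137e+02]
```

```bash
python3 - <<'E'
from h import *
R0=pose("stay",65);v=np.array([88,0,2.])
f=lambda t:R0.inv().apply(R.from_rotvec([0,-t,0]).apply(v)-v)
for a,b in((0,.8),(.8,1.6),(1.6,1.76)):
    print([(f(t)-f(a)).round(1)[[0,2]].tolist() for t in np.arange(a+.1,b+.01,.1)])
print(f(1.74)-f(1.6))
E
python3 -m pendant '[[0,0,0,0,-1,0,1],[0,0,0,0,-1.2,0,1]]'
```

```text
[[3.1, -8.2], [5.4, -16.7], [6.9, -25.4], [7.4, -34.2], [7.1, -43.0], [5.9, -51.7], [3.8, -60.2], [0.9, -68.5]]
[[-3.7, -8.0], [-8.2, -15.5], [-13.4, -22.6], [-19.4, -29.1], [-25.9, -35.0], [-33.0, -40.2], [-40.5, -44.7], [-48.5, -48.4]]
[[-8.3, -2.9]]
[-11.70953653   0.          -3.80784414]
time: 12.75
tcp_pos: [678.0, 35.3, 73.4]
tool_rot: [-0.001, 0.976, -0.001, 0.216]
ft_force: [-1.1, 5.8, 2.4]
opening: 10.1
finger_force: 30.0
```

```bash
python3 -m pendant '[[0,0,0,3.1,-0.3,-8.2,1],[0,0,0,5.4,-0.3,-16.7,1],[0,0,0,6.9,-0.3,-25.4,1],[0,0,0,7.4,-0.3,-34.2,1],[0,0,0,7.1,-0.3,-43,1],[0,0,0,5.9,-0.3,-51.7,1],[0,0,0,3.8,-0.3,-60.2,1],[0,0,0,0.9,-0.3,-68.5,1]]'
```

```text
time: 13.75
tcp_pos: [650.3, 35.2, 136.0]
tool_rot: [-0.001, 0.976, -0.001, 0.217]
ft_force: [2.8, 5.4, -1.6]
opening: 9.7
finger_force: 30.0
```

Low forces; I'll continue the arc.

```bash
python3 -m pendant '[[0,0,0,-3.7,0,-8,1],[0,0,0,-8.2,0,-15.5,1],[0,0,0,-13.4,0,-22.6,1],[0,0,0,-19.4,0,-29.1,1],[0,0,0,-25.9,0,-35,1],[0,0,0,-33,0,-40.2,1],[0,0,0,-40.5,0,-44.7,1],[0,0,0,-48.5,0,-48.4,1]]'
```

```text
time: 14.75
tcp_pos: [589.5, 34.8, 162.2]
tool_rot: [-0.001, 0.975, -0.001, 0.221]
ft_force: [3.2, 5.2, 7.2]
opening: 9.4
finger_force: 30.0
```

```bash
python3 -m pendant '[[0,0,0,-5,0,-1.8,1],[0,0,0,-9,0,-3,1],[0,0,0,-12,0,-4,1],[0,0,0,-12,0,-4,1]]'
python3 - <<'E'
from h import *
from cell import env
rel(env,[])
c=env.capture("side");pickle.dump(c,open("s7.pkl","wb"));w=wrist(env)
a=cv2.resize(c["pixels"][100:300,180:400,::-1],(440,400));cv2.imwrite("pics/s7.png",np.hstack([a,cv2.resize(w["pixels"][80:400,180:460,::-1],(350,400))]))
print(proj(c,[[581.5-13,33,81+89],[581.5,33,81]]))
E
```

```text
time: 15.25
tcp_pos: [577.9, 34.7, 161.7]
tool_rot: [-0.001, 0.975, -0.001, 0.222]
ft_force: [1.3, 5.0, 12.7]
opening: 9.4
finger_force: 30.0
t 15.25 tcp [577.9  34.7 161.7] q [-0.08  0.23  2.01  0.08  0.46  1.42] F [ 1.3  5.  12.7] op 9.4
[[304.25804703 183.77272629]
 [299.71145672 209.3022063 ]]
```

View pics/s7.png

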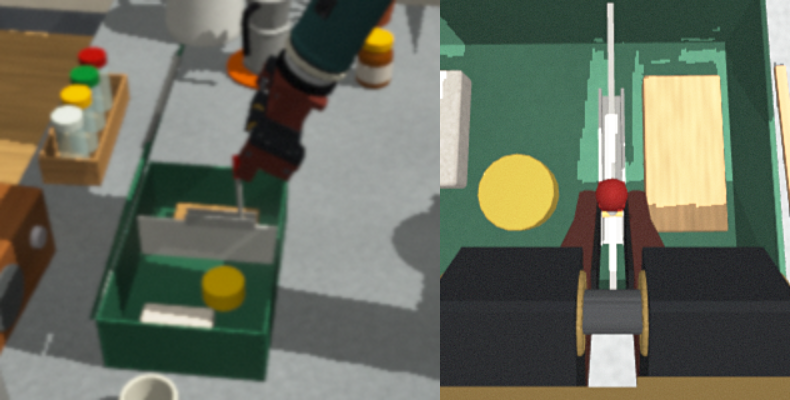

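The wrist crop (right) shows the ball at (612,195) above the channel. The side crop shows the rod nearly upright at (240,200). There's no stop contact force yet, so I'll push slightly further.

```bash
python3 -m pendant '[[0,0,0,-2,0,0,1],[0,0,0,-4,0,-0.6,1],[0,0,0,-6,0,-1.4,1],[0,0,0,-6,0,-1.4,1]]'
```

```text
time: 15.85
tcp_pos: [572.3, 34.7, 160.9]
tool_rot: [-0.001, 0.975, -0.001, 0.222]
ft_force: [-0.6, 4.8, 15.2]
opening: 8.9
finger_force: 30.0
```

```bash
python3 -m pendant '[[0,0,0,-2,0,0.5,1],[0,0,0,-4,0,0.3,1],[0,0,0,-6,0,0,1],[0,0,0,-6,0,0,1]]'
```

```text
time: 16.35
tcp_pos: [568.7, 34.6, 160.0]
tool_rot: [-0.001, 0.974, -0.001, 0.224]
ft_force: [-0.8, 6.6, 21.9]
opening: 9.2
finger_force: 30.0
```

```bash
python3 -m pendant '[[0,0,0,0,0,0,0.5],[0,0,0,0,0,0,0.4],[0,0,0,0,0,-15,0.4],[0,0,0,0,0,-35,0.4],[0,0,0,0,0,-60,0.4],[0,0,0,0,0,-80,0.4],[0,0,0,0,0,-80,0.4]]'
python3 - <<'E'
from h import *
from cell import env
rel(env,[])
c=env.capture("side");w=wrist(env);s=env.capture("scene");pickle.dump((c,w,s),open("s8.pkl","wb"))
def red(c,box):
    x0,y0,x1,y1=box
    hsv=cv2.cvtColor(c["pixels"],cv2.COLOR_RGB2HSV);m=((hsv[...,1]>140)&(hsv[...,2]>50)&((hsv[...,0]<6)|(hsv[...,0]>174)));mm=np.zeros_like(m);mm[y0:y1,x0:x1]=m[y0:y1,x0:x1]
    ys,xs=np.nonzero(mm);print(len(xs),xs.mean(),ys.mean(),xs.min(),xs.max(),ys.min(),ys.max());return xs.mean(),ys.mean()
for t in(1.5,1.6,1.72):
  print(t,[proj(k,[[582.5+r*np.cos(t),33.5,81+r*np.sin(t)] for r in(90,110)]).round(1).tolist() for k in(c,w)])
a=cv2.resize(c["pixels"][130:280,220:350,::-1],(390,450));cv2.imwrite("pics/s8.png",np.hstack([a,cv2.resize(w["pixels"][100:400,180:460,::-1],(400,450))]))
E
```

```text
time: 17.23
tcp_pos: [527.7, 34.6, 227.8]
tool_rot: [-0.001, 0.976, -0.001, 0.218]
ft_force: [0.1, -0.3, 0.8]
opening: 26.1
finger_force: 0.0
t 17.23 tcp [527.7  34.6 227.8] q [-0.1   0.05  2.01  0.07  0.64  1.43] F [ 0.1 -0.3  0.8] op 26.1
1.5 [[[296.3, 183.0], [295.5, 176.8]], [[317.3, 165.4], [317.2, 155.8]]]
1.6 [[[299.8, 183.3], [299.9, 177.0]], [[317.3, 177.6], [317.3, 172.0]]]
1.72 [[[304.0, 183.9], [305.1, 177.8]], [[317.3, 192.7], [317.3, 192.1]]]
```

View pics/s8.png

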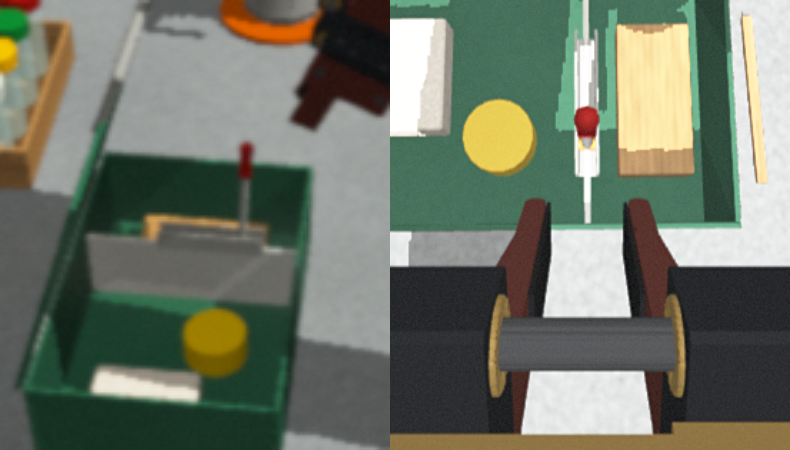

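The stay stands upright with its ball at wrist px ≈(318,180), which gives about 1.65 rad, possibly just short of the stop (1.72). I'll push it home with closed fingers from the hinge side.

```bash
python3 - <<'E'
from h import *
from cell import env
R1=pose("stay",75)
rel(env,[([545,34,245],R1),([612,34,240],R1),([612,34,172],R1),([598,34,172],R1),([588,34,172],R1)],False)
E
```

```text
t 17.38 tcp [527.2  34.7 225.6] q [-0.1   0.06  2.01  0.07  0.64  1.43] F [0.1 0.2 0. ] op 26.4
[-0.001, -0.173, -0.003] [24.3, 0.7, -10.1]
[-0.001, -0.173, -0.003] [83.0, 0.6, 22.6]
[-0.001, -0.173, -0.003] [54.4, 0.7, 84.3]
[-0.001, -0.173, -0.003] [41.7, 0.7, 78.4]
[-0.001, -0.173, -0.003] [32.6, 0.8, 74.2]
```

```bash
python3 -m pendant '[[0,-0.08,0,24,1,-10,1],[0,-0.173,0,50,1,5,1],[0,-0.173,0,83,1,22,1],[0,-0.173,0,75,1,40,1],[0,-0.173,0,65,1,62,1],[0,-0.173,0,54,1,84,1],[0,-0.173,0,54,1,84,1]]'
```

```text
time: 18.25
tcp_pos: [609.8, 33.9, 169.3]
tool_rot: [-0.001, 0.992, -0.001, 0.128]
ft_force: [0.0, -0.1, 0.2]
opening: 0.7
finger_force: 0.0
```

```bash
python3 - <<'E'
from h import *
from cell import env
R1=pose("stay",75)
rel(env,[([600,34,172],R1),([595,34,172],R1),([590,34,172],R1),([585,34,172],R1)],False)
E
```

```text
t 18.25 tcp [609.8  33.9 169.3] q [-0.07  0.31  1.77  0.03  0.8   1.49] F [ 0.  -0.1  0.2] op 0.7
[-0.002, 0.006, -0.002] [-8.8, -0.1, -5.1]
[-0.002, 0.006, -0.002] [-13.6, -0.1, -6.3]
[-0.002, 0.006, -0.002] [-18.4, -0.1, -7.6]
[-0.002, 0.006, -0.002] [-23.3, -0.1, -8.9]
```

```bash
python3 -m pendant '[[0,0,0,-4,0,-2,1],[0,0,0,-9,0,-3,1],[0,0,0,-12,0,-4,1],[0,0,0,-15,0,-5,1],[0,0,0,-15,0,-5,1]]'; python3 -m pendant '[[0,0,0,-2,0,-0.5,1],[0,0,0,-3.5,0,-1,1],[0,0,0,-3.5,0,-1,1]]'
```

```text
time: 18.88
tcp_pos: [596.1, 33.8, 174.0]
tool_rot: [-0.001, 0.991, -0.001, 0.131]
ft_force: [0.3, -0.3, -0.1]
opening: 0.3
finger_force: 0.0
time: 19.25
tcp_pos: [592.5, 33.8, 173.7]
tool_rot: [-0.001, 0.991, -0.001, 0.131]
ft_force: [0.2, 0.7, -0.2]
opening: -0.0
finger_force: 0.1
```

```bash
python3 -m pendant '[[0,0,0,-1.5,0,-0.5,1],[0,0,0,-3,0,-1,1],[0,0,0,-3,0,-1,1]]'; python3 -m pendant '[[0,0,0,-1.5,0,-0.5,1],[0,0,0,-3,0,-1,1],[0,0,0,-3,0,-1,1]]'
```

```text
time: 19.62
tcp_pos: [589.2, 33.8, 173.8]
tool_rot: [-0.001, 0.991, -0.001, 0.131]
ft_force: [0.9, 0.2, -0.5]
opening: 0.7
finger_force: 0.0
time: 20.0
tcp_pos: [586.2, 33.8, 174.1]
tool_rot: [-0.001, 0.991, -0.001, 0.131]
ft_force: [-0.2, 0.0, -0.1]
opening: 0.6
finger_force: 0.1
```

```bash
python3 -m pendant '[[0,0,0,-1.5,0,-0.5,1],[0,0,0,-3,0,-1,1],[0,0,0,-3,0,-1,1]]'; python3 -m pendant '[[0,0,0,-1.5,0,-0.5,1],[0,0,0,-3,0,-1,1],[0,0,0,-3,0,-1,1]]'
```

```text
time: 20.38
tcp_pos: [585.2, 33.9, 175.3]
tool_rot: [-0.001, 0.991, -0.001, 0.133]
ft_force: [5.0, 1.2, -1.4]
opening: 0.2
finger_force: 2.6
time: 20.75
tcp_pos: [584.4, 33.9, 176.6]
tool_rot: [-0.001, 0.991, -0.001, 0.135]
ft_force: [10.2, 1.5, -3.7]
opening: 0.7
finger_force: 4.9
```

Stop reached (Fx 10 N). I'll back off and go back to the bar.

```bash
python3 -m pendant '[[0,0,0,10,0,0,1],[0,0,0,22,0,6,1],[0,0,0,28,0,-20,1],[0,0,0,42,0,-60,1],[0,0,0,20,0,-80,1],[0,0,0,-40,0,-110,1],[0,0,0,-70,0,-140,1],[0,0,0,-70,0,-140,0.3]]'
python3 - <<'E'
from h import *
from cell import env
R1=pose("bar",70);T=np.array([659.1,86,304.1])
rel(env,[([540,60,370],R1),(T-R1.apply([0,0,80]),R1)],False)
w=wrist(env);c=env.capture("side");pickle.dump((w,c),open("s9.pkl","wb"))
for t in(1.5,1.6,1.66,1.72): print(t,[proj(k,[[582.5+104*np.cos(t),33.5,81+104*np.sin(t)]]).round(1).tolist() for k in(c,w)])
hsv=cv2.cvtColor(w["pixels"],cv2.COLOR_RGB2HSV);m=((hsv[...,1]>150)&(hsv[...,2]>70)&((hsv[...,0]<6)|(hsv[...,0]>174))).astype(np.uint8)
n,l,st,ce=cv2.connectedComponentsWithStats(m)
for i in range(1,n):
    if st[i,4]>25:print(st[i],ce[i])
E
```

```text
time: 21.75
tcp_pos: [474.3, 33.8, 292.6]
tool_rot: [-0.001, 0.991, -0.001, 0.132]
ft_force: [0.6, -0.9, 0.5]
opening: 7.4
finger_force: 0.0
t 21.75 tcp [474.3  33.8 292.6] q [-0.1  -0.04  1.86  0.03  1.06  1.47] F [ 0.6 -0.9  0.5] op 7.4
[-0.068, 0.066, -1.572] [83.5, -26.4, -57.6]
[-0.068, 0.066, -1.572] [174.5, -52.6, -42.6]
1.5 [[[295.7, 178.7]], [[316.3, 91.9]]]
1.6 [[[299.9, 178.9]], [[316.3, 104.3]]]
1.66 [[[302.3, 179.2]], [[316.3, 111.9]]]
1.72 [[[304.8, 179.6]], [[316.3, 119.5]]]
[   0   68   27   77 1196] [  8.80267559 112.68729097]
[310 114  14  13 135] [316.44444444 120.51111111]
```

Stay confirmed at ≈1.72 (ball row 120.5 against 119.5 predicted). Reorienting for the bar.

```bash
python3 -m pendant '[[-0.01,0.01,-0.18,10,-3,-10,0.3],[-0.02,0.02,-0.36,20,-6,-20,0.3],[-0.03,0.03,-0.54,30,-9,-30,0.3],[-0.04,0.04,-0.72,40,-12,-40,0.3],[-0.05,0.05,-0.9,55,-16,-50,0.3],[-0.05,0.05,-1.08,70,-20,-55,0.3],[-0.06,0.06,-1.26,83,-26,-58,0.3],[-0.065,0.065,-1.44,83,-26,-58,0.3]]'
python3 - <<'E'
from h import *
from cell import env
R1=pose("bar",70);T=np.array([659.1,86,304.1])
rel(env,[(T-R1.apply([0,0,70]),R1),(T,R1)],False)
E
```

```text
time: 22.85
tcp_pos: [543.6, 59.8, 368.5]
tool_rot: [0.115, 0.739, 0.651, 0.128]
ft_force: [-0.2, 0.1, -0.6]
opening: 30.9
finger_force: 0.0
t 22.85 tcp [543.6  59.8 368.5] q [-0.02 -0.01  1.67  0.    1.14  0.11] F [-0.2  0.1 -0.6] op 30.9
[-0.002, 0.004, -0.126] [37.0, 82.6, 29.7]
[-0.002, 0.004, -0.126] [37.2, 82.7, 99.7]
```

```bash
python3 -m pendant '[[0,0,-0.06,12,20,0,0.3],[0,0,-0.126,25,45,5,0.3],[-0.002,0.004,-0.126,37,70,15,0.3],[-0.002,0.004,-0.126,37,82.6,28,0.3],[-0.002,0.004,-0.126,37,82.6,30,0.3]]'
python3 - <<'E'
from h import *
from cell import env
R1=pose("bar",70);T=np.array([659.1,86,304.1])
rel(env,[(T,R1)],False)
w=wrist(env);cv2.imwrite("pics/w9.png",w["pixels"][:,:,::-1])
print(proj(w,[[652.6,85+k,322] for k in(-52,52)]))
E
```

```text
time: 23.48
tcp_pos: [633.4, 84.7, 367.6]
tool_rot: [0.121, 0.699, 0.694, 0.122]
ft_force: [-0.7, -0.2, 0.4]
opening: 30.2
finger_force: 0.0
t 23.48 tcp [633.4  84.7 367.6] q [ 0.03  0.14  1.51 -0.01  1.15  0.04] F [-0.7 -0.2  0.4] op 30.2
[-0.004, 0.001, -0.006] [1.4, 2.6, 68.5]
[[321.19502774 287.03627586]
 [320.6677412  138.65179702]]
```

View pics/w9.png

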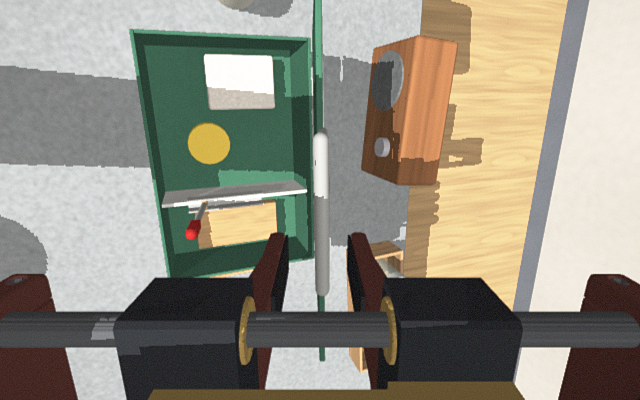

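The bar (column 321, rows 134–292) is centred between the finger tips, and the stay is up with its ball at (192,230). I'll advance and grip.

```bash
python3 -m pendant '[[0,0,0,1,2.5,25,0.3],[0,0,0,1,2.5,45,0.3],[0,0,0,1,2.5,60,0.3],[0,0,0,1,2.5,68,0.3],[0,0,0,1,2.5,68,0.3],[0,0,0,1,2.5,68,1],[0,0,0,1,2.5,68,1],[0,0,0,1,2.5,68,1]]'
python3 - <<'E'
from h import *
from cell import env
rel(env,[])
R0=pose("bar",70)
def B(t):return np.array([726.5-242*np.cos(t)+3*np.sin(t),0,92+242*np.sin(t)+3*np.cos(t)])
f=lambda t:R0.inv().apply(B(t)-B(1.25))
for a in(1.25,.85,.65):
    print(a,[(f(t)-f(a)).round(1)[1:].tolist() for t in np.arange(a-.05,a-.41,-.05)])
E
```

```text
time: 24.52
tcp_pos: [658.1, 86.1, 307.7]
tool_rot: [0.122, 0.698, 0.694, 0.123]
ft_force: [-4.4, 0.5, 3.4]
opening: 9.0
finger_force: 30.0
t 24.52 tcp [658.1  86.1 307.7] q [ 0.03  0.21  1.56 -0.01  1.02  0.04] F [-4.4  0.5  3.4] op 9.0
1.25 [[-12.1, -0.2], [-24.2, 0.2], [-36.2, 1.2], [-48.2, 2.9], [-60.1, 5.1], [-71.9, 7.9], [-83.5, 11.3], [-94.9, 15.3]]
0.85 [[-11.2, 4.5], [-22.2, 9.6], [-32.9, 15.3], [-43.3, 21.4], [-53.4, 28.1], [-63.2, 35.3], [-72.5, 42.9], [-81.5, 51.0]]
0.65 [[-10.1, 6.7], [-19.8, 13.8], [-29.2, 21.5], [-38.2, 29.6], [-46.8, 38.1], [-54.9, 47.1], [-62.6, 56.5], [-69.7, 66.2]]
```

```bash
python3 -m pendant '[[0,0,0,0,-12.1,0,1],[0,0,0,0,-24.2,0.2,1],[0,0,0,0,-36.2,1.2,1],[0,0,0,0,-48.2,2.9,1],[0,0,0,0,-60.1,5.1,1],[0,0,0,0,-71.9,7.9,1],[0,0,0,0,-83.5,11.3,1],[0,0,0,0,-94.9,15.3,1]]'
```

```text
time: 25.52
tcp_pos: [573.9, 86.5, 259.7]
tool_rot: [0.122, 0.698, 0.694, 0.123]
ft_force: [-0.2, -2.3, 0.3]
opening: 9.1
finger_force: 30.0
```

```bash
python3 -m pendant '[[0,0,0,0,-5.6,2.2,1],[0,0,0,0,-11.2,4.5,1],[0,0,0,0,-16.7,7,1],[0,0,0,0,-22.2,9.6,1],[0,0,0,0,-27.5,12.4,1],[0,0,0,0,-32.9,15.3,1],[0,0,0,0,-38.1,18.3,1],[0,0,0,0,-43.3,21.4,1]]'
```

```text
time: 26.52
tcp_pos: [541.2, 86.9, 225.2]
tool_rot: [0.122, 0.698, 0.694, 0.123]
ft_force: [0.8, -5.5, -0.1]
opening: 8.8
finger_force: 30.0
```

```bash
python3 -m pendant '[[0,0,0,0,-2.5,1.6,1],[0,0,0,0,-5,3.3,1],[0,0,0,0,-7.5,5,1],[0,0,0,0,-10.1,6.7,1],[0,0,0,0,-12.5,8.4,1],[0,0,0,0,-15,10.2,1],[0,0,0,0,-15,10.2,1]]'
```

```text
time: 27.4
tcp_pos: [530.3, 87.2, 210.3]
tool_rot: [0.122, 0.699, 0.694, 0.123]
ft_force: [1.9, -2.9, -3.8]
opening: 9.5
finger_force: 30.0
```

```bash
python3 -m pendant '[[0,0,0,0,-1.2,0.9,1],[0,0,0,0,-2.5,1.8,1],[0,0,0,0,-2.5,1.8,1]]';python3 -m pendant '[[0,0,0,0,-1.2,0.9,1],[0,0,0,0,-2.5,1.8,1],[0,0,0,0,-2.5,1.8,1]]'
```

```text
time: 27.78
tcp_pos: [528.9, 87.1, 208.2]
tool_rot: [0.122, 0.698, 0.694, 0.123]
ft_force: [0.9, -2.3, -1.5]
opening: 9.0
finger_force: 30.0
time: 28.15
tcp_pos: [527.2, 87.1, 205.6]
tool_rot: [0.122, 0.698, 0.694, 0.123]
ft_force: [1.8, -2.3, -1.7]
opening: 9.3
finger_force: 30.0
```

```bash
python3 -m pendant '[[0,0,0,0,-1.2,0.9,1],[0,0,0,0,-2.5,1.8,1],[0,0,0,0,-2.5,1.8,1]]';python3 -m pendant '[[0,0,0,0,-1.2,0.9,1],[0,0,0,0,-2.5,1.8,1],[0,0,0,0,-2.5,1.8,1]]'
```

```text
time: 28.52
tcp_pos: [526.2, 87.1, 204.0]
tool_rot: [0.123, 0.698, 0.694, 0.124]
ft_force: [-0.2, -2.2, 4.1]
opening: 9.2
finger_force: 30.0
time: 28.9
tcp_pos: [526.0, 87.2, 203.3]
tool_rot: [0.125, 0.698, 0.694, 0.125]
ft_force: [-3.8, -2.1, 16.0]
opening: 9.1
finger_force: 30.0
```

The lid rests on the stay (Fz rises, angle ≈0.55). I'll relieve the pressure, release and retract.

```bash
python3 -m pendant '[[0,0,0,0,1.2,-0.9,1],[0,0,0,0,2,-1.4,1],[0,0,0,0,2,-1.4,0.55],[0,0,0,0,2,-1.4,0.55],[0,0,0,0,2,-1.4,0.55],[0,0,0,0,2,-10,0.55],[0,0,0,0,2,-25,0.55],[0,0,0,0,2,-45,0.55]]';python3 -m pendant '[[0,0,0,0,-10,-40,0.55],[0,0,0,0,-20,-80,0.55],[0,0,0,0,-40,-100,0.55],[0,0,0,0,-60,-120,0.55],[0,0,0,0,-60,-120,0.55]]'
python3 - <<'E'
from h import *
from cell import env
rel(env,[])
c=env.capture("side");s=env.capture("scene")
a=np.hstack([c["pixels"][100:300,200:400],s["pixels"][110:310,250:450]])[:,:,::-1];cv2.imwrite("pics/end.png",cv2.resize(a,(800,400)))
t=.55
for k in(c,s): print(proj(k,[[726.5-242*np.cos(t),83+y,95+242*np.sin(t)] for y in(-52,52)]).round())
d=pickle.load(open("c0.pkl","rb"))
for k,n in((c,"side"),(s,"scene")):
    df=cv2.absdiff(k["pixels"],d[n]["pixels"]).max(2)>60
    N,l,st,_=cv2.connectedComponentsWithStats(df.astype(np.uint8));print(n,[x.tolist() for x in st[1:] if x[4]>60])
E
```

```text
time: 29.9
tcp_pos: [509.7, 87.1, 244.5]
tool_rot: [0.122, 0.699, 0.694, 0.123]
ft_force: [0.5, 0.2, 1.6]
opening: 20.1
finger_force: 0.0
time: 30.52
tcp_pos: [411.9, 87.6, 337.7]
tool_rot: [0.124, 0.698, 0.694, 0.124]
ft_force: [0.3, 0.4, -0.7]
opening: 20.0
finger_force: 0.0
t 30.52 tcp [411.9  87.6 337.7] q [ 0.07 -0.21  1.92 -0.03  1.09  0.08] F [ 0.3  0.4 -0.7] op 20.0
[[324. 168.]
 [319. 196.]]
[[319. 150.]
 [357. 143.]]
side [[405, 0, 48, 70, 1843], [508, 0, 14, 40, 342], [438, 4, 74, 187, 6873], [508, 46, 10, 19, 103], [367, 62, 73, 88, 2638], [360, 74, 11, 11, 63], [534, 77, 106, 179, 5228], [357, 85, 21, 10, 112], [286, 87, 16, 39, 381], [307, 89, 21, 12, 175], [313, 110, 48, 18, 298], [230, 123, 64, 72, 1796], [220, 124, 13, 8, 78], [213, 142, 13, 12, 75], [275, 153, 50, 29, 302], [233, 172, 70, 78, 396], [309, 182, 15, 16, 94], [235, 184, 88, 81, 3362], [324, 191, 54, 25, 512], [392, 199, 23, 8, 106], [204, 202, 22, 30, 353], [337, 228, 55, 15, 463], [317, 238, 131, 51, 4240], [80, 255, 19, 19, 218]]
scene [[0, 0, 43, 50, 1217], [210, 0, 35, 45, 881], [284, 0, 61, 68, 2551], [220, 48, 17, 30, 246], [1, 54, 83, 44, 1067], [317, 69, 14, 18, 185], [256, 77, 49, 32, 734], [13, 94, 16, 10, 105], [358, 151, 67, 67, 1103], [294, 158, 69, 18, 384], [322, 184, 34, 9, 70], [293, 199, 33, 48, 429], [100, 227, 26, 8, 149], [92, 294, 11, 19, 145], [258, 310, 17, 21, 228], [199, 331, 22, 18, 251]]
```

View pics/end.png

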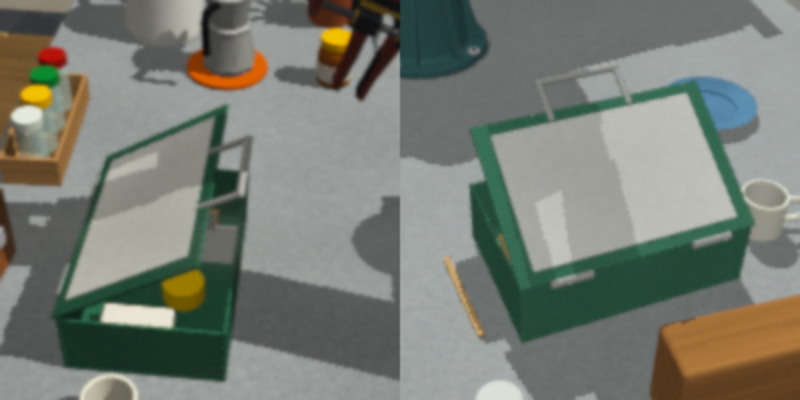

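The lid is half open. The bar is at side px ≈(322,183) (crop (245,165)), as predicted for 0.55. The stirrer, cup, plate, jar and pot are where they were, and the gripper is clear.

```bash
python3 -c "
from cell import env
print(env.finish_job())"
```

```text
the job is handed in; nothing more can be done
None
```

The tin is airing with its lid resting half open on the raised stay (about 0.55 rad), the gripper is clear, the other things look unmoved in the last pictures, and the job is handed in at about 31 s; no verdict was returned.

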